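Close the cement bottle and hold its spring clamp open

TASK

The square cement bottle stands in the spring clamp with its cap loose: while the clamp still grips the bottle, screw the cap clockwise until it is tight. Then pull the clamp's handle out until the pointers on its jaw stand over the middle of the strip of tape stuck across the bed, and keep it there so that I can lift the bottle out: finish while still holding the handle. Leave the bottle standing where it is, and do not disturb the model, the knife or the round jar.

Things in the scene. Friction and masses are not known exactly. Their poses are not given: they have to be found in the camera images.
- clamp: Bench bottle clamp, fixed on the green mat (mat top z = 2 mm). Origin: underside of its steel bed (z = 2 mm); x runs from the handle towards the fixed jaw. Bed x -80 to 106 mm, 120 wide, 12 thick. On it a U-shaped aluminium fixed jaw (x 54 to 95, 68 wide, top 46 above the origin) and, near the handle, a cross plate (x -75 to -65, 106 wide, top 48) through which the jaw's rods slide
- jaw: Sliding jaw: aluminium block 94 mm wide, 14 thick, top 35 above its origin (bottom centre of its gripping face; axes as the clamp's), on two 8 mm rods, 80 mm apart, with return springs. Pull it by its handle along the clamp's -x; the springs push it back on to the bottle with about 7 N there, 15 N when 45 mm out; it stays nowhere by itself. Travel ends 55 mm from the bottle
- handle (a point): Middle of the jaw's handle: straight black round bar, 12 mm thick, 96 long, level along the clamp's y, joining the rods' ends, its axis 34 mm above the table. 72 mm are free between the rods, and 58 mm from bar axis to cross plate when the jaw is home. Moves with the jaw
- pointer (a point): Point midway between the jaw's two steel pointers (4 mm wide, one sticking out 11 mm from each side of the jaw's foot, midway in the jaw's thickness, just over the bed). Moves with the jaw; axes as the clamp's
- tape: Strip of masking tape, 10 mm wide, stuck straight across the clamp's bed on the handle side of the jaw; it marks how far to open. Origin at its middle, x along the clamp. It lies 22 to 44 mm from the pointers at the start
- bottle: Square glass bottle, 46 x 46 mm, 46 mm high to its shoulder, about 130 g, standing loose on the clamp's bed (14 mm above the table), held by the jaw and kept from turning by the U-shaped fixed jaw. Origin: centre of its underside, z up
- cap_top (a point): Middle of the top of the bottle's white round screw cap, 32 mm across and 22 mm high; the top is 88 mm above the table, the cap's lower edge 66 mm. z up, the axis of the cap
- cap (a joint): Turn of the cap in rad: 0 is tight (it stops there), positive is loosened, anticlockwise seen from above; it starts 0.7 to 1.6 loose, rises no visible amount and turns with about 0.05 N m of friction
- model: Part-built blue and white plastic model about 110 mm wide and 56 mm high, loose on the mat. Origin under its middle
- knife: Hobby knife about 155 mm long and 11 mm thick lying on the mat along its x. Origin under its handle, about 70 mm from its rear end
- jar: Small round closed jar, 38 mm across and 45 mm high, standing on the mat. Origin under its middle
Things that resemble listed ones, but are neither listed nor needed, are in the scene too. What is shaped like the bottle but brown or green is not meant.

How it is judged:
By the outcome, as a careful person would: the job done as asked, in the order asked, and still so for the second after the job is handed in, while the arm keeps its last pose, push and grip.
It also fails if it takes over 58 s, if anything falls off the work surface, if the arm or the gripper's body presses on something with over 40 N, if the wrist force passes 120 N, or if a joint passes its speed limit or range.

ROBOT

A 7-joint arm with a two-finger parallel gripper is mounted at the origin on the work surface. World frame = base frame: x ahead of the robot, y to its left, z up, the work surface at z = 0. Lengths are in m, angles in rad, forces in N, time in s.
With the tool pointing down it reaches from about 0.425 to 0.875 m from the base axis. Payload 4.7 kg.
Tool frame: the origin (TCP) lies between the finger pads, 19 mm behind the fingertips; this is the grasp point; z points along the fingers, y is the line along which they close (so a half turn about z gives the same grasp; the last joint's range is limited). The gripper opens to 87 mm and grips with 3 to 60 N. Pads are 19 mm wide; open, the fingers measure 117 mm over their backs; the gripper's body (75 mm by 190 mm) begins 51 mm behind the grasp point.
Start: joints at [1.144, 0.321, -0.07, 1.45, 0.023, 1.371, -0.057], TCP at [0.277, -0.588, 0.241] pointing down, gripper open.
Joint ranges: [-2.86, 2.86], [-0.3, 2.09], [-1.38, 1.24], [0.06, 2.45], [-1.56, 4.7], [0.09, 2.05], [-2.69, 2.69]. Speed limits (rad/s): [2.57, 2.57, 3.14, 3.14, 3.14, 3.14, 3.14].

INTERFACE

Orientations are given as a rotation vector (axis times angle).
In Python, from bench import ctrl gives the robot as it stands.
- The arm moves only by the tool send_rows, never from a script. Its argument "steps" is a list of rows, each an object of numbers: "tx", "ty", "tz": the shift along the tool's x, y, z in units of 60 mm (1.0 is 60 mm); "turn": the turn about the tool's z in units of 8 degrees (1.0 is 8 degrees); "grip": the opening, from 0 (shut) to 1 (fully open). A call has 1 to 12 rows; each row shifts and turns the commanded pose from where the row before left it, along the tool's axes as they then stand; what a row does not reach is not made up. A row lasts 1/8 s, in which the tool goes at most 62.5 mm and 10.7 degrees, less where a joint would pass 70% of its speed; a pose out of reach is approached as far as the arm can. A call is refused whole if a number of a shift passes 1 or a number of a turn 1, either way. A call with a gripper value outside its range is refused whole. The fingers move at their own pace and stop on an object; "newtons" is the grip in N (left out, the last holds). Time passes only in rows, so rows that do not move let the fingers close. It gives the time, the measured TCP pose, the force, the opening and the grip force at its end, in the units of the state.
- ctrl.get_state(): the state, without advancing time (a new reading comes with each control period).
- ctrl.get_image(name): name is "scene" or "top" or "wrist"; returns a dict with "pixels" (384x512x3 uint8, red, green, blue), "K" (3x3 intrinsics, pixels), "dist" ([k1, k2, p1, p2, k3] as OpenCV has them; the pictures are not rectified), "cam_to_world" (4x4, takes a point from camera to world coordinates); the wrist camera has in their place "T_tool_cam" (4x4, takes a point from camera to tool coordinates, whose origin is the TCP and whose axes are the flange's). Camera axes: x right, y down, z forward; pixel columns grow to the right and rows downward; lengths in m; the calibration is good to about 2 mm. A picture is of the moment at which its call begins: read the wrist's pose just before it. There is no depth.
- ctrl.close_job(): hands the job in; it is judged then, once.
The state is a dict: "time": time; "joint_positions": joint angles; "qd": joint speeds; "joint_torque": joint torques, N m; "position": TCP position; "tool_rot": TCP orientation; "ft_force": force on the tool from outside, world axes, zero at the start; "torque": the same for the moment, N m; "grip_width": opening from 0.0 (shut) to 1.0 (fully open); "grip_force": force on a finger pad.
Only numpy, scipy, OpenCV 4.12 (cv2) and the standard library are available. Lean on these libraries where they do the work, as an engineer would, in place of code of your own. Each camera call takes 0.05 s, during which the arm holds its last target. There are 200 camera calls.

## Working session

There is one attempt and no reset: what is moved stays moved. The work goes in short steps, Python scripts to look and compute and a tool call to move; the robot and the scene stay as the last step left them, time stands still between calls to the robot, and variables do not carry over. Pictures are saved under pics/ and viewed, at most 10 in all, crops included, and the job is handed in when it is done.

Besides the shell and the picture viewer there is one more tool, called after ">>>" as name(argument=value, ...) on one line, values as JSON. send_rows: Moves the arm, as the interface text tells. Its arguments: {"type":"object","properties":{"steps":{"type":"array"},"newtons":{"type":"number"}},"required":["steps"]}

```bash
mkdir -p pics; cat > h.py <<'E'
import numpy as np, cv2
from scipy.spatial.transform import Rotation as R
from bench import ctrl
def snap(n,fn=None):
    s=ctrl.get_state(); im=ctrl.get_image(n)
    if n=="wrist":
        T=np.eye(4);T[:3,:3]=R.from_rotvec(s["tool_rot"]).as_matrix();T[:3,3]=s["position"]
        im["cam_to_world"]=T@np.array(im["T_tool_cam"])
    if fn: cv2.imwrite("pics/"+fn,im["pixels"][:,:,::-1])
    return im
def ray(im,uv,z):
    uv=np.array(uv,float).reshape(-1,1,2)
    p=cv2.undistortPoints(uv,np.array(im["K"]),np.array(im["dist"])).reshape(-1,2)
    T=np.array(im["cam_to_world"]); d=np.c_[p,np.ones(len(p))]@T[:3,:3].T; o=T[:3,3]
    return o+d*((z-o[2])/d[:,2])[:,None]
def proj(im,P):
    Ti=np.linalg.inv(np.array(im["cam_to_world"]))
    return cv2.projectPoints(np.array(P,float).reshape(-1,3),cv2.Rodrigues(Ti[:3,:3])[0],Ti[:3,3],np.array(im["K"]),np.array(im["dist"]))[0].reshape(-1,2)
def save(im,fn): np.save(fn,im,allow_pickle=True)
E
python3 - <<'E'
from h import *
for n in ("top","scene"):
    im=snap(n,n+"0.png"); save(im,n+".npy"); print(n,np.round(im["cam_to_world"],3).tolist(),np.round(im["K"],0).tolist())
s=ctrl.get_state(); print(s)
E
```

```text
top [[0.027, -0.988, 0.155, 0.466], [-0.999, -0.03, -0.018, 0.09], [0.022, -0.155, -0.988, 0.715], [0.0, 0.0, 0.0, 1.0]] [[374.0, 0.0, 254.0], [0.0, 374.0, 193.0], [0.0, 0.0, 1.0]]
scene [[0.705, 0.618, -0.349, 0.808], [0.71, -0.611, 0.351, -0.184], [0.004, -0.495, -0.869, 0.718], [0.0, 0.0, 0.0, 1.0]] [[355.0, 0.0, 252.0], [0.0, 355.0, 193.0], [0.0, 0.0, 1.0]]
{'time': 0.1, 'joint_positions': array([ 1.14408885,  0.32177167, -0.07011031,  1.45155829,  0.02261695,
        1.37082667, -0.05692378]), 'qd': array([ 0.00091518, -0.00081253, -0.00014098, -0.00177067, -0.0009951 ,
       -0.00013476, -0.00107252]), 'joint_torque': array([-6.02317286e-04, -4.92572486e+01, -4.05899137e-01, -3.13400352e+01,
       -6.40489510e-02,  3.95426864e-02,  7.92841070e-05]), 'position': array([ 0.27709843, -0.58745012,  0.24025362]), 'tool_rot': array([-3.06391749e+00, -6.86501702e-01,  7.67077899e-04]), 'ft_force': array([-0.34832246, -0.26063905,  0.02616589]), 'torque': array([ 0.03324354, -0.05714817,  0.04206641]), 'grip_force': 0.0, 'grip_width': 1.000075770628112}
```

View pics/top0.png

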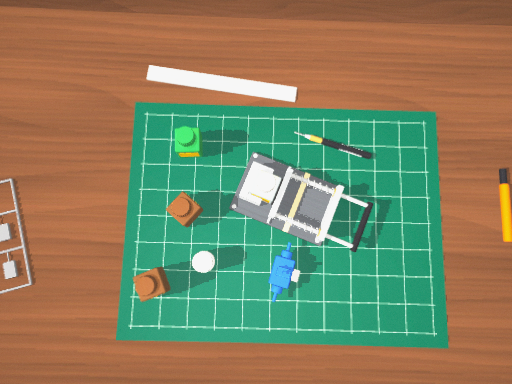

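View pics/scene0.png

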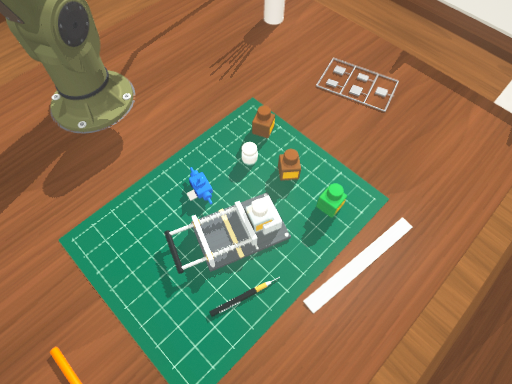

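Top view: the clamp runs from the bottle (≈262,183) to the handle (370,205)–(355,248). The knife lies above it and the model below it.

```bash
python3 - <<'E'
from h import *
a=cv2.imread("pics/top0.png")[145:260,225:385]; cv2.imwrite("pics/topc.png",cv2.resize(a,None,fx=5,fy=5,interpolation=cv2.INTER_CUBIC))
b=cv2.imread("pics/scene0.png")[185:285,155:295]; cv2.imwrite("pics/scc.png",cv2.resize(b,None,fx=5.5,fy=5.5,interpolation=cv2.INTER_CUBIC))
E
```

```text
(no output)
```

View pics/topc.png

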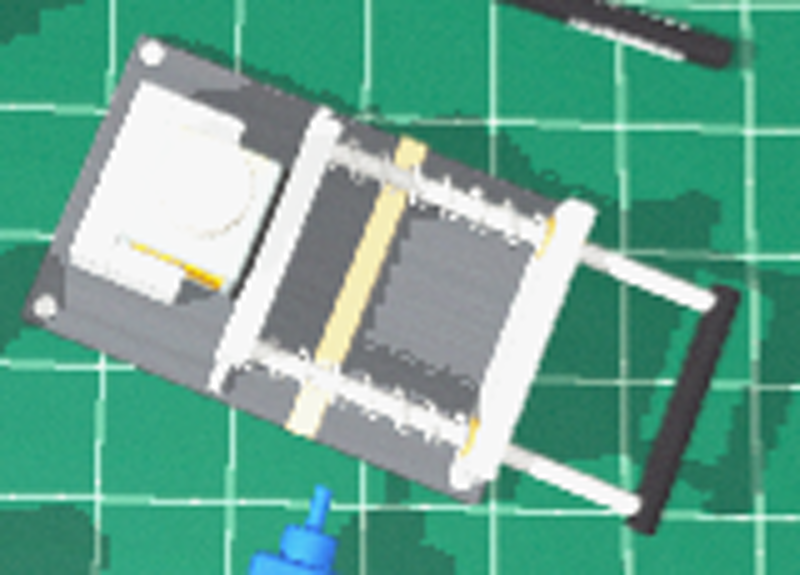

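View pics/scc.png

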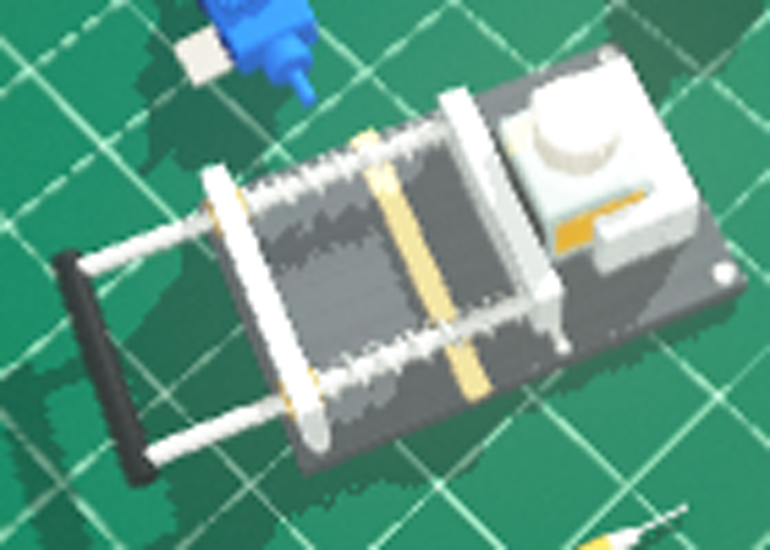

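The crops show the cap (topc ≈205,185; scc ≈575,105), handle ends (725,292)/(642,528), tape ends (412,140)/(302,432) and a pointer tip at scc (565,347).

```bash
python3 - <<'E'
from h import *
t=np.load("top.npy",allow_pickle=True).item(); s=np.load("scene.npy",allow_pickle=True).item()
tc=lambda *p:[((x+.5)/5+224.5,(y+.5)/5+144.5) for x,y in p]
sc=lambda *p:[((x+.5)/5.5+154.5,(y+.5)/5.5+184.5) for x,y in p]
def show(n,im,p,z):
    q=ray(im,p,z)[:,:2]; print(n,np.round(q*1e3,1).tolist()); return q
h=show("handle top",t,tc((725,292),(642,528)),.036)
d=h[0]-h[1]; print("handle len",np.linalg.norm(d),"dir",np.degrees(np.arctan2(d[1],d[0])),"mid",h.mean(0))
g=show("handle scene",s,sc((66,262),(143,475)),.036); d=g[1]-g[0]; print(np.linalg.norm(d),np.degrees(np.arctan2(d[1],d[0])),g.mean(0))
T=show("tape top",t,tc((412,140),(302,432)),.014); d=T[0]-T[1];print(np.linalg.norm(d),np.degrees(np.arctan2(d[1],d[0])),T.mean(0))
T=show("tape sc",s,sc((365,138),(480,398)),.014); d=T[1]-T[0];print(np.linalg.norm(d),np.degrees(np.arctan2(d[1],d[0])),T.mean(0))
show("cap top",t,tc((203,182)),.088); show("cap sc",s,sc((580,105)),.088)
show("bolts top",t,tc((152,53),(45,307)),.016); show("bolts sc",s,sc((610,55),(724,272)),.016)
show("ptr top",t,tc((216,387)),.016); show("ptr sc",s,sc((565,347)),.016)
E
```

```text
handle top [[561.0, -135.9], [474.3, -104.0]]
handle len 0.09234965995056724 dir -20.20438954627547 mid [ 0.51767681 -0.11997569]
handle scene [[476.2, -102.6], [561.0, -134.3]]
0.09057352733243333 -20.488221853790563 [ 0.51861554 -0.1184945 ]
tape top [[619.3, -24.0], [506.5, 16.7]]
0.11996702376402286 -19.84114823734841 [ 0.56290605 -0.00368214]
tape sc [[507.5, 19.8], [619.1, -23.3]]
0.1196841757359592 -21.144952384105462 [ 0.56331098 -0.00174348]
cap top [[586.2, 59.4]]
cap sc [[584.3, 63.2]]
bolts top [[649.9, 76.6], [550.4, 114.3]]
bolts sc [[551.0, 116.9], [649.6, 79.1]]
ptr top [[522.2, 49.3]]
ptr sc [[627.8, 13.3]]
```

>>> send_rows(steps=[{"tx": 0, "ty": 0, "tz": 0, "turn": -1, "grip": 1}, {"tx": 0, "ty": 0, "tz": 0, "turn": 1, "grip": 1}, {"tx": 0.6, "ty": -0.49}, {"tx": 0.6, "ty": -0.49}, {"tx": 0.6, "ty": -0.49}, {"tx": 0.6, "ty": -0.49}, {"tx": 0.6, "ty": -0.49}, {"tx": 0.6, "ty": -0.49}, {"tx": 0.6, "ty": -0.49}, {"tx": 0.6, "ty": -0.49}, {"tx": 0.6, "ty": -0.49}, {"tx": 0.6, "ty": -0.49}])

```text
validation failed for argument at $.st...
```

```bash
python3 - <<'E'
from h import *
s=ctrl.get_state(); print(np.round(s["joint_positions"],3),s["time"],s["position"],s["tool_rot"])
E
```

```text
[ 1.144  0.322 -0.07   1.452  0.023  1.371 -0.057] 0.1 [ 0.27709843 -0.58745012  0.24025362] [-3.06391749e+00 -6.86501702e-01  7.67077899e-04]
```

>>> send_rows(steps=[{"tx": 0.6, "ty": -0.49, "tz": 0, "turn": 0, "grip": 1}, {"tx": 0.6, "ty": -0.49, "tz": 0, "turn": 0, "grip": 1}, {"tx": 0.6, "ty": -0.49, "tz": 0, "turn": 0, "grip": 1}, {"tx": 0.6, "ty": -0.49, "tz": 0, "turn": 0, "grip": 1}, {"tx": 0.6, "ty": -0.49, "tz": 0, "turn": 0, "grip": 1}, {"tx": 0.6, "ty": -0.49, "tz": 0, "turn": 0, "grip": 1}, {"tx": 0.6, "ty": -0.49, "tz": 0, "turn": 0, "grip": 1}, {"tx": 0.6, "ty": -0.49, "tz": 0, "turn": 0, "grip": 1}, {"tx": 0.6, "ty": -0.49, "tz": 0, "turn": 0, "grip": 1}, {"tx": 0.6, "ty": -0.49, "tz": 0, "turn": 0, "grip": 1}])

```text
time: 1.35
position: [0.4777, -0.1669, 0.241]
tool_rot: [3.066, 0.687, -0.001]
ft_force: [-0.4, -0.7, 0.2]
grip_width: 1.0
grip_force: 0.0
```

```bash
python3 - <<'E'
from h import *
s=ctrl.get_state(); print(np.round(s["joint_positions"],3),s["time"],s["position"],s["tool_rot"])
E
```

```text
[ 0.702  0.033 -0.425  1.788  0.014  1.323 -0.857] 1.35 [ 0.4776615  -0.16692469  0.24097076] [ 3.06556683e+00  6.86663330e-01 -6.72778456e-04]
```

>>> send_rows(steps=[{"tx": 0.65, "ty": -0.53, "tz": 0, "turn": 0, "grip": 1}, {"tx": 0.65, "ty": -0.53, "tz": 0, "turn": 0, "grip": 1}, {"tx": 0.65, "ty": -0.53, "tz": 0, "turn": 0, "grip": 1}, {"tx": 0.65, "ty": -0.53, "tz": 0, "turn": 0, "grip": 1}, {"tx": 0.65, "ty": -0.53, "tz": 0, "turn": 0, "grip": 1}, {"tx": 0, "ty": 0, "tz": 0, "turn": -1, "grip": 1}, {"tx": 0, "ty": 0, "tz": 0, "turn": -1, "grip": 1}, {"tx": 0, "ty": 0, "tz": 0, "turn": -1, "grip": 1}, {"tx": 0, "ty": 0, "tz": 0, "turn": -1, "grip": 1}, {"tx": 0, "ty": 0, "tz": 0, "turn": -1, "grip": 1}, {"tx": 0, "ty": 0, "tz": 0, "turn": -1, "grip": 1}, {"tx": 0, "ty": 0, "tz": 0, "turn": -1, "grip": 1}])

```text
time: 2.85
position: [0.5857, 0.0585, 0.2407]
tool_rot: [-2.379, -2.051, 0.001]
ft_force: [0.3, -0.2, 0.6]
grip_width: 1.001
grip_force: 0.0
```

>>> send_rows(steps=[{"tx": 0, "ty": 0, "tz": 0, "turn": -1, "grip": 1}, {"tx": 0, "ty": 0, "tz": 0, "turn": -1, "grip": 1}, {"tx": 0, "ty": 0, "tz": 0, "turn": -1, "grip": 1}, {"tx": 0, "ty": 0, "tz": 0, "turn": -1, "grip": 1}, {"tx": 0, "ty": 0, "tz": 0, "turn": -1, "grip": 1}, {"tx": 0, "ty": 0, "tz": 0, "turn": -1, "grip": 1}, {"tx": 0, "ty": 0, "tz": 0, "turn": -1, "grip": 1}, {"tx": 0, "ty": 0, "tz": 0, "turn": -1, "grip": 1}, {"tx": 0, "ty": 0, "tz": 0, "turn": 0, "grip": 1}])

```text
time: 3.98
position: [0.5857, 0.0584, 0.2408]
tool_rot: [-0.94, -2.997, 0.0]
ft_force: [0.2, -0.4, 0.0]
grip_width: 1.0
grip_force: 0.0
```

```bash
python3 - <<'E'
from h import *
im=snap("wrist","w1.png"); save(im,"w1.npy")
s=ctrl.get_state(); print(np.round(s["joint_positions"],3),s["time"],s["position"],s["tool_rot"])
print(proj(im,[.585,.060,.088]), proj(im,[.563,-.0027,.014]))
E
```

```text
[ 0.607  0.307 -0.908  1.585  0.245  1.371  0.634] 4.025 [0.58577809 0.05844248 0.24084833] [-9.41941853e-01 -2.99634987e+00  3.04988279e-04]
[[258.22259022 183.39416106]] [[205.23483927 183.1886676 ]]
```

View pics/w1.png

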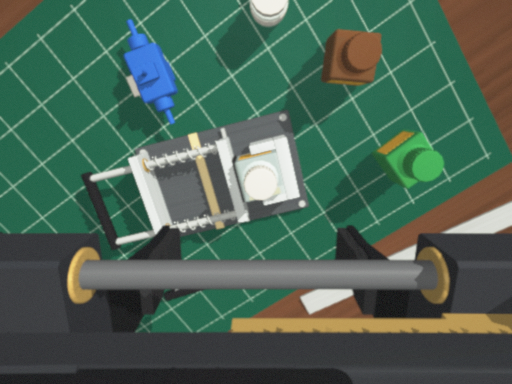

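```bash
python3 - <<'E'
from h import *
im=np.load("w1.npy",allow_pickle=True).item(); p=im["pixels"][:,:,::-1].copy()
g=cv2.resize(p[145:215,220:305],None,fx=4,fy=4,interpolation=cv2.INTER_CUBIC)
c=cv2.HoughCircles(cv2.cvtColor(g,cv2.COLOR_BGR2GRAY),cv2.HOUGH_GRADIENT,1,20,param1=60,param2=15,minRadius=55,maxRadius=85)
for x,y,r in (c[0][:4] if c is not None else []):
    u=((x+.5)/4+219.5,(y+.5)/4+144.5); print(u,r/4,ray(im,[u],.088)*1e3)
print("exp r",np.diff(proj(im,[[.585,.06,.088],[.601,.06,.088]]),axis=0))
cv2.imwrite("pics/w1c.png",cv2.resize(p[110:250,140:310],None,fx=4,fy=4,interpolation=cv2.INTER_CUBIC))
E
```

```text
(np.float32(260.5), np.float32(181.75)) 17.475 [[584.91491268  62.73952337  88.        ]]
(np.float32(253.0), np.float32(165.75)) 17.15 [[567.9626545   65.78394328  88.        ]]
exp r [[ 9.32861981 13.0450863 ]]
```

View pics/w1c.png

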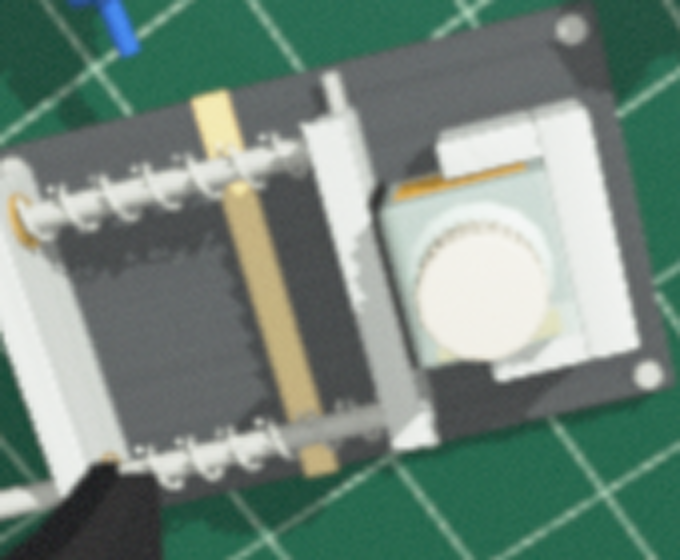

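The crop shows the cap top at (481,297), the tape from (211,96) to (321,472) and a pointer at (334,88).

```bash
python3 - <<'E'
from h import *
im=np.load("w1.npy",allow_pickle=True).item()
f=lambda *p:[((x+.5)/4+139.5,(y+.5)/4+109.5) for x,y in p]
print("cap",ray(im,f((481,297)),.088)*1e3)
T=ray(im,f((211,96),(321,472)),.014)[:,:2]; P=ray(im,f((335,90)),.016)[:,:2]
B=ray(im,f((571,29),(648,375)),.015)[:,:2]
for a in (T,B):
    d=a[1]-a[0]; print(a*1e3,np.linalg.norm(d),np.degrees(np.arctan2(d[1],d[0])))
d=(T[1]-T[0])/np.linalg.norm(T[1]-T[0]); n=np.array([-d[1],d[0]]); print("ptr",P*1e3,"dist",(P-T[0])@n*1e3)
s=ctrl.get_state();Rm=R.from_rotvec(s["tool_rot"]).as_matrix()
print(Rm.T@(np.array([.585,.0605,.085])-s["position"])/.06)
E
```

```text
cap [[586.30657461  61.04010916  88.        ]]
[[507.60921418  20.99530296]
 [619.25383433 -22.55472678]] 0.11983791678530317 -21.30962677099214
[[551.34522087 116.93979845]
 [650.74455352  79.25089285]] 0.10630466093210755 -20.765053578314294
ptr [[526.6976941   51.75174599]] dist [35.59053246]
[0.02873679 0.02171028 2.59748119]
```

>>> send_rows(newtons=15, steps=[{"tx": 0.023, "ty": 0.033, "tz": 0.6, "turn": 0, "grip": 0.75}, {"tx": 0, "ty": 0, "tz": 0.6, "turn": 0, "grip": 0.75}, {"tx": 0, "ty": 0, "tz": 0.6, "turn": 0, "grip": 0.75}, {"tx": 0, "ty": 0, "tz": 0.4, "turn": 0, "grip": 0.75}, {"tx": 0, "ty": 0, "tz": 0.2, "turn": 0, "grip": 0.75}, {"tx": 0, "ty": 0, "tz": 0.19, "turn": 0, "grip": 0.75}, {"tx": 0, "ty": 0, "tz": 0, "turn": 0, "grip": 0.75}])

```text
time: 4.9
position: [0.5859, 0.061, 0.0856]
tool_rot: [-0.938, -2.998, 0.0]
ft_force: [-0.3, -0.1, 0.1]
grip_width: 0.753
grip_force: 0.0
```

>>> send_rows(newtons=15, steps=[{"tx": 0, "ty": 0, "tz": 0, "turn": 0, "grip": 0.3}, {"tx": 0, "ty": 0, "tz": 0, "turn": 0, "grip": 0.3}, {"tx": 0, "ty": 0, "tz": 0, "turn": 0, "grip": 0.2}, {"tx": 0, "ty": 0, "tz": 0, "turn": 0, "grip": 0.2}, {"tx": 0, "ty": 0, "tz": 0, "turn": 0, "grip": 0.2}, {"tx": 0, "ty": 0, "tz": 0, "turn": 0, "grip": 0.2}, {"tx": 0, "ty": 0, "tz": 0, "turn": 0, "grip": 0.2}])

```text
time: 5.78
position: [0.586, 0.0608, 0.086]
tool_rot: [0.938, 2.998, -0.001]
ft_force: [-1.2, -0.2, 3.5]
grip_width: 0.364
grip_force: 15.0
```

```bash
cat > st.py <<'E'
from h import *
s=ctrl.get_state(); m=R.from_rotvec(s["tool_rot"]).as_matrix()
print("q",np.round(s["joint_positions"],2),"t",s["time"],"p",np.round(s["position"]*1e3,1),"yaw y",round(np.degrees(np.arctan2(m[1,1],m[0,1])),1),"F",np.round(s["ft_force"],1),"M",np.round(s["torque"],3),"w",round(s["grip_width"]*87,1),s["grip_force"])
E
python3 st.py
```

```text
q [ 0.54  0.45 -0.85  1.76  0.37  1.1   0.54] t 5.775 p [586.   60.8  86. ] yaw y 55.2 F [-1.2 -0.2  3.5] M [-0.156  0.139  0.031] w 31.7 15.00037506222725
```

>>> send_rows(steps=[{"tx": 0, "ty": 0, "tz": 0, "turn": 0.8, "grip": 0.2}, {"tx": 0, "ty": 0, "tz": 0, "turn": 0.8, "grip": 0.2}, {"tx": 0, "ty": 0, "tz": 0, "turn": 0.8, "grip": 0.2}, {"tx": 0, "ty": 0, "tz": 0, "turn": 0.8, "grip": 0.2}, {"tx": 0, "ty": 0, "tz": 0, "turn": 0.8, "grip": 0.2}])

```text
time: 6.4
position: [0.586, 0.0608, 0.086]
tool_rot: [1.733, 2.62, -0.001]
ft_force: [-1.2, -0.8, 2.2]
grip_width: 0.365
grip_force: 15.0
```

```bash
python3 st.py
```

```text
q [ 0.46  0.42 -0.74  1.76  0.31  1.09  0.02] t 6.4 p [586.   60.8  86. ] yaw y 23.0 F [-1.2 -0.8  2.2] M [-0.225  0.086  0.075] w 31.7 14.99694138765335
```

>>> send_rows(steps=[{"tx": 0, "ty": 0, "tz": 0, "turn": 0.5, "grip": 0.2}, {"tx": 0, "ty": 0, "tz": 0, "turn": 0.5, "grip": 0.2}, {"tx": 0, "ty": 0, "tz": 0, "turn": 0.5, "grip": 0.2}])

```text
time: 6.78
position: [0.586, 0.0608, 0.086]
tool_rot: [1.995, 2.426, -0.001]
ft_force: [-1.1, -1.3, 2.6]
grip_width: 0.365
grip_force: 15.0
```

```bash
python3 st.py
```

```text
q [ 0.43  0.4  -0.7   1.76  0.29  1.08 -0.17] t 6.775 p [586.   60.8  86. ] yaw y 11.1 F [-1.1 -1.3  2.6] M [-0.222  0.113  0.01 ] w 31.7 14.998536854982376
```

>>> send_rows(steps=[{"tx": 0, "ty": 0, "tz": 0, "turn": 0.5, "grip": 0.2}, {"tx": 0, "ty": 0, "tz": 0, "turn": 0.5, "grip": 0.2}])

```text
time: 7.02
position: [0.586, 0.0608, 0.086]
tool_rot: [2.16, 2.281, -0.0]
ft_force: [0.0, -0.3, 2.4]
grip_width: 0.366
grip_force: 15.0
```

```bash
python3 st.py
```

```text
q [ 0.41  0.4  -0.68  1.76  0.28  1.08 -0.3 ] t 7.025 p [586.   60.8  86. ] yaw y 3.1 F [ 0.  -0.3  2.4] M [-0.235  0.117  0.073] w 31.9 14.998499304056168
```

>>> send_rows(steps=[{"tx": 0, "ty": 0, "tz": 0, "turn": 0.5, "grip": 0.2}, {"tx": 0, "ty": 0, "tz": 0, "turn": 0.5, "grip": 0.2}])

```text
time: 7.28
position: [0.586, 0.0608, 0.086]
tool_rot: [2.313, 2.125, -0.0]
ft_force: [-0.9, -0.8, 1.9]
grip_width: 0.364
grip_force: 15.0
```

```bash
python3 st.py
```

```text
q [ 0.39  0.39 -0.65  1.76  0.27  1.08 -0.43] t 7.275 p [586.   60.8  86. ] yaw y -4.9 F [-0.9 -0.8  1.9] M [-0.228  0.166  0.028] w 31.6 14.99855026602745
```

>>> send_rows(steps=[{"tx": 0, "ty": 0, "tz": 0, "turn": 0.5, "grip": 0.2}, {"tx": 0, "ty": 0, "tz": 0, "turn": 0.5, "grip": 0.2}])

```text
time: 7.52
position: [0.5861, 0.0608, 0.086]
tool_rot: [2.456, 1.958, -0.0]
ft_force: [-1.5, -1.5, 2.4]
grip_width: 0.363
grip_force: 15.0
```

```bash
python3 st.py
```

```text
q [ 0.37  0.39 -0.63  1.76  0.25  1.07 -0.56] t 7.525 p [586.1  60.8  86. ] yaw y -12.9 F [-1.5 -1.5  2.4] M [-0.287  0.167  0.038] w 31.6 14.998516291379929
```

>>> send_rows(steps=[{"tx": 0, "ty": 0, "tz": 0, "turn": 0.5, "grip": 0.2}, {"tx": 0, "ty": 0, "tz": 0, "turn": 0.5, "grip": 0.2}])

```text
time: 7.78
position: [0.5861, 0.0609, 0.086]
tool_rot: [2.587, 1.782, -0.0]
ft_force: [-1.2, -1.0, 2.7]
grip_width: 0.363
grip_force: 15.0
```

```bash
python3 st.py
```

```text
q [ 0.35  0.38 -0.6   1.76  0.24  1.07 -0.7 ] t 7.775 p [586.1  60.9  86. ] yaw y -20.9 F [-1.2 -1.   2.7] M [-0.237  0.206  0.055] w 31.6 14.998509585857391
```

>>> send_rows(steps=[{"tx": 0, "ty": 0, "tz": 0, "turn": 0.5, "grip": 0.2}, {"tx": 0, "ty": 0, "tz": 0, "turn": 0.5, "grip": 0.2}])

```text
time: 8.02
position: [0.586, 0.0608, 0.086]
tool_rot: [2.705, 1.597, -0.0]
ft_force: [-1.5, -1.3, 2.5]
grip_width: 0.364
grip_force: 15.0
```

```bash
python3 st.py
```

```text
q [ 0.33  0.38 -0.58  1.76  0.23  1.07 -0.83] t 8.025 p [586.   60.8  86. ] yaw y -28.9 F [-1.5 -1.3  2.5] M [-0.291  0.192  0.076] w 31.6 14.998545348644257
```

>>> send_rows(steps=[{"tx": 0, "ty": 0, "tz": 0, "turn": 0.5, "grip": 0.2}, {"tx": 0, "ty": 0, "tz": 0, "turn": 0.5, "grip": 0.2}])

```text
time: 8.28
position: [0.5866, 0.0616, 0.086]
tool_rot: [2.809, 1.407, 0.003]
ft_force: [-0.5, -0.6, 2.0]
grip_width: 0.363
grip_force: 15.0
```

```bash
python3 st.py
```

```text
q [ 0.32  0.37 -0.55  1.76  0.22  1.07 -0.96] t 8.275 p [586.6  61.6  86. ] yaw y -36.8 F [-0.5 -0.6  2. ] M [-0.3   -0.083  0.403] w 31.6 14.998733103275299
```

>>> send_rows(steps=[{"tx": 0, "ty": 0, "tz": 0, "turn": 0.5, "grip": 0.2}, {"tx": 0, "ty": 0, "tz": 0, "turn": 0.5, "grip": 0.2}])

```text
time: 8.52
position: [0.5867, 0.0614, 0.086]
tool_rot: [2.9, 1.207, 0.003]
ft_force: [1.3, 0.4, 1.5]
grip_width: 0.36
grip_force: 15.0
```

```bash
python3 st.py
```

```text
q [ 0.3   0.37 -0.53  1.77  0.21  1.06 -1.09] t 8.525 p [586.7  61.4  86. ] yaw y -44.8 F [1.3 0.4 1.5] M [ 0.209 -0.534  0.304] w 31.3 14.996975809335709
```

The torque jumped from about 0.05 to 0.4 N m at roughly 90°, so the cap is at its stop. I'll release it, lift and turn for the handle.

>>> send_rows(steps=[{"tx": 0, "ty": 0, "tz": 0, "turn": 0, "grip": 0.75}, {"tx": 0, "ty": 0, "tz": 0, "turn": 0, "grip": 0.75}, {"tx": 0, "ty": 0, "tz": 0, "turn": 0, "grip": 0.75}, {"tx": 0, "ty": 0, "tz": 0, "turn": 0, "grip": 0.75}, {"tx": 0, "ty": 0, "tz": -0.3, "turn": 0, "grip": 0.75}, {"tx": 0, "ty": 0, "tz": -0.7, "turn": 0, "grip": 0.75}, {"tx": 0, "ty": 0, "tz": -0.7, "turn": 0, "grip": 0.75}, {"tx": 0, "ty": 0, "tz": -0.7, "turn": 0.5, "grip": 0.75}, {"tx": 0, "ty": 0, "tz": 0, "turn": 1, "grip": 0.75}, {"tx": 0, "ty": 0, "tz": 0, "turn": 1, "grip": 0.75}, {"tx": 0, "ty": 0, "tz": 0, "turn": 1, "grip": 0.75}, {"tx": 0, "ty": 0, "tz": 0, "turn": 1, "grip": 0.75}])

```text
time: 10.02
position: [0.5862, 0.0612, 0.2314]
tool_rot: [3.132, 0.247, 0.003]
ft_force: [-0.5, 0.4, -0.0]
grip_width: 0.749
grip_force: 0.0
```

>>> send_rows(steps=[{"tx": 0, "ty": 0, "tz": 0, "turn": 1, "grip": 0.75}, {"tx": 0, "ty": 0, "tz": 0, "turn": 1, "grip": 0.75}, {"tx": 0, "ty": 0, "tz": 0, "turn": 1, "grip": 0.75}, {"tx": 0, "ty": 0, "tz": 0, "turn": 0.72, "grip": 0.75}, {"tx": 0, "ty": 0, "tz": 0, "turn": 0, "grip": 0.75}])

```text
time: 10.65
position: [0.5862, 0.0612, 0.2311]
tool_rot: [-3.092, 0.557, -0.002]
ft_force: [0.1, -0.2, -0.2]
grip_width: 0.748
grip_force: 0.0
```

```bash
python3 st.py; python3 - <<'E'
from h import *
im=snap("wrist","w2.png"); save(im,"w2.npy")
s=ctrl.get_state();Rm=R.from_rotvec(s["tool_rot"]).as_matrix()
print(Rm.T@(np.array([.518,-.119,.036])-s["position"])/.06)
p=im["pixels"]; print(proj(im,[[.518,-.119,.034],[.586,.061,.088]]))
E
```

```text
q [ 0.22  0.22 -0.43  1.61  0.1   1.33 -2.15] t 10.65 p [586.2  61.2 231.1] yaw y -110.4 F [ 0.1 -0.2 -0.2] M [0.028 0.067 0.004] w 65.1 0.0
[-0.02281812  3.21318229  3.24731497]
[[433.07586229 177.46137663]
 [258.61598674 189.01788833]]
```

View pics/w2.png

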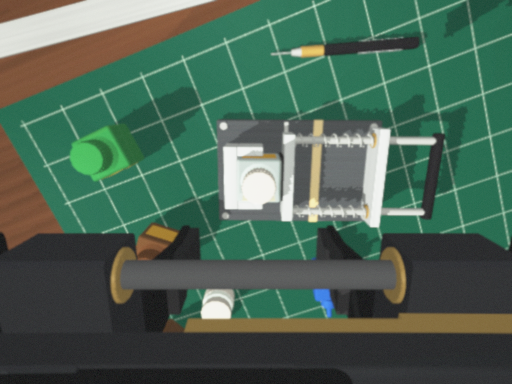

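The bottle, model, jar and knife are undisturbed. The handle sits at (434,177), which matches my estimate.

>>> send_rows(steps=[{"tx": 0, "ty": 0.64, "tz": 0, "turn": 0, "grip": 0.6}, {"tx": 0, "ty": 0.64, "tz": 0, "turn": 0, "grip": 0.6}, {"tx": 0, "ty": 0.64, "tz": 0, "turn": 0, "grip": 0.6}, {"tx": 0, "ty": 0.64, "tz": 0, "turn": 0, "grip": 0.6}, {"tx": -0.02, "ty": 0.65, "tz": 0, "turn": 0, "grip": 0.6}, {"tx": 0, "ty": 0, "tz": 0.7, "turn": 0, "grip": 0.6}, {"tx": 0, "ty": 0, "tz": 0.7, "turn": 0, "grip": 0.6}, {"tx": 0, "ty": 0, "tz": 0.7, "turn": 0, "grip": 0.6}, {"tx": 0, "ty": 0, "tz": 0.5, "turn": 0, "grip": 0.6}, {"tx": 0, "ty": 0, "tz": 0.3, "turn": 0, "grip": 0.6}, {"tx": 0, "ty": 0, "tz": 0.2, "turn": 0, "grip": 0.6}])

```text
time: 12.08
position: [0.5177, -0.119, 0.0436]
tool_rot: [-3.092, 0.558, -0.001]
ft_force: [-0.7, -0.3, 0.6]
grip_width: 0.6
grip_force: 0.0
```

```bash
python3 st.py
```

```text
q [ 0.44  0.28 -0.29  1.95  0.1   0.93 -1.83] t 12.075 p [ 517.7 -119.    43.6] yaw y -110.5 F [-0.7 -0.3  0.6] M [ 0.063  0.021 -0.039] w 52.2 0.0
```

>>> send_rows(newtons=40, steps=[{"tx": 0, "ty": 0, "tz": 0.13, "turn": 0, "grip": 0.6}, {"tx": 0, "ty": 0, "tz": 0, "turn": 0, "grip": 0}, {"tx": 0, "ty": 0, "tz": 0, "turn": 0, "grip": 0}, {"tx": 0, "ty": 0, "tz": 0, "turn": 0, "grip": 0}, {"tx": 0, "ty": 0, "tz": 0, "turn": 0, "grip": 0}, {"tx": 0, "ty": 0, "tz": 0, "turn": 0, "grip": 0}, {"tx": 0, "ty": 0, "tz": 0, "turn": 0, "grip": 0}, {"tx": 0, "ty": 0, "tz": 0, "turn": 0, "grip": 0}])

```text
time: 13.08
position: [0.518, -0.1179, 0.0363]
tool_rot: [-3.09, 0.558, -0.001]
ft_force: [1.8, 3.8, 0.6]
grip_width: 0.122
grip_force: 40.0
```

```bash
python3 st.py
```

```text
q [ 0.44  0.29 -0.29  1.95  0.1   0.92 -1.84] t 13.075 p [ 518.  -117.9   36.3] yaw y -110.5 F [1.8 3.8 0.6] M [ 1.019 -0.313 -0.076] w 10.6 39.999985098838806
```

>>> send_rows(steps=[{"tx": 0, "ty": 0.09, "tz": 0, "turn": 0, "grip": 0}, {"tx": 0, "ty": 0.09, "tz": 0, "turn": 0, "grip": 0}, {"tx": 0, "ty": 0.09, "tz": 0, "turn": 0, "grip": 0}, {"tx": 0, "ty": 0.09, "tz": 0, "turn": 0, "grip": 0}, {"tx": 0, "ty": 0.09, "tz": 0, "turn": 0, "grip": 0}, {"tx": 0, "ty": 0.09, "tz": 0, "turn": 0, "grip": 0}, {"tx": 0, "ty": 0, "tz": 0, "turn": 0, "grip": 0}, {"tx": 0, "ty": 0, "tz": 0, "turn": 0, "grip": 0}])

```text
time: 14.08
position: [0.5077, -0.145, 0.0363]
tool_rot: [-3.087, 0.555, -0.002]
ft_force: [4.7, 10.6, 0.9]
grip_width: 0.117
grip_force: 40.0
```

```bash
python3 st.py; python3 - <<'E'
from h import *
t=snap("top"); s=snap("scene"); w=snap("wrist"); save(t,"top2.npy"); save(s,"scene2.npy"); save(w,"w3.npy")
a=cv2.resize(t["pixels"][150:245,235:345,::-1],None,fx=3.6,fy=3.6,interpolation=cv2.INTER_CUBIC)
b=cv2.resize(s["pixels"][190:290,180:290,::-1],None,fx=3.6,fy=3.6,interpolation=cv2.INTER_CUBIC)
h=max(a.shape[0],b.shape[0]); f=lambda x:cv2.copyMakeBorder(x,0,h-x.shape[0],0,0,cv2.BORDER_CONSTANT)
cv2.imwrite("pics/p3.png",np.hstack([f(a),f(b)]))
cv2.imwrite("pics/w3.png",w["pixels"][:,:,::-1])
E
```

```text
q [ 0.48  0.28 -0.28  1.96  0.09  0.92 -1.77] t 14.075 p [ 507.7 -145.    36.3] yaw y -110.4 F [ 4.7 10.6  0.9] M [ 2.396 -0.798 -0.123] w 10.2 40.00486493110657
```

View pics/p3.png

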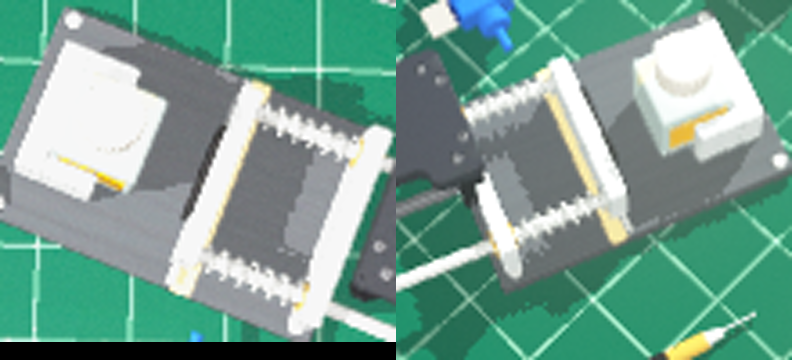

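The jaw is out 29 mm, and the tape still shows on the handle side of the pointers. Going about 6.5 mm further.

>>> send_rows(steps=[{"tx": 0, "ty": 0.06, "tz": 0, "turn": 0, "grip": 0}, {"tx": 0, "ty": 0.057, "tz": 0, "turn": 0, "grip": 0}, {"tx": 0, "ty": 0, "tz": 0, "turn": 0, "grip": 0}, {"tx": 0, "ty": 0, "tz": 0, "turn": 0, "grip": 0}, {"tx": 0, "ty": 0, "tz": 0, "turn": 0, "grip": 0}])

```text
time: 14.85
position: [0.5054, -0.1509, 0.0363]
tool_rot: [-3.087, 0.554, -0.002]
ft_force: [4.6, 12.3, 1.4]
grip_width: 0.125
grip_force: 40.0
```

```bash
python3 st.py; python3 - <<'E'
from h import *
t=snap("top"); s=snap("scene"); save(t,"top3.npy"); save(s,"scene3.npy")
c=lambda x:cv2.resize(x[:,:,::-1],None,fx=8,fy=8,interpolation=cv2.INTER_CUBIC)
# tape ends: top view near (285,230),(307,174); scene near (222,211),(241,255)
P=t["pixels"];Q=s["pixels"]
a=np.hstack([c(P[214:238,270:318]),c(P[166:190,283:331])])
b=np.hstack([c(Q[200:228,205:253]),c(Q[236:264,220:268])])
cv2.imwrite("pics/p4.png",np.vstack([a,b]))
E
```

```text
q [ 0.49  0.28 -0.28  1.96  0.09  0.91 -1.75] t 14.85 p [ 505.4 -150.9   36.3] yaw y -110.3 F [ 4.6 12.3  1.4] M [ 2.62  -0.854 -0.072] w 10.9 40.0066602230072
```

View pics/p4.png

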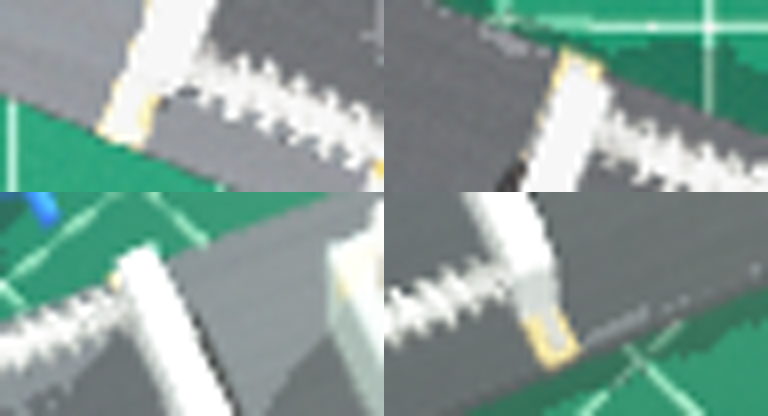

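The pointer stands on the tape with yellow on both sides. Checking the centring with a numeric profile across the tape.

```bash
python3 - <<'E'
from h import *
a=np.radians(-20.7); yv=np.array([np.cos(a),np.sin(a)]); xv=np.array([-yv[1],yv[0]])
tm=np.array([.5633,-.0022]); S=np.arange(-10,10.1,1)
for f in("scene3","top3"):
    im=np.load(f+".npy",allow_pickle=True).item(); p=im["pixels"].astype(np.float32); b=p[:,:,0]-p[:,:,2]
    for L in (.048,.051,.054,.057,-.051,-.055,-.057):
        uv=proj(im,[np.r_[tm+yv*L+xv*k/1e3,.0145] for k in S]).astype(np.float32)
        print(f,L,cv2.remap(b,uv[:,0],uv[:,1],1).ravel().astype(int))
E
```

```text
scene3 0.048 [-7 -6 -4  4 15 42 65 70 67 52 24  5 14 27 37 37 18  0 -7 -6 -6]
scene3 0.051 [-7 -6 -4  2 25 51 64 72 60 43 27 14 12 37 63 40  6 -6 -5 -6 -6]
scene3 0.054 [-7 -7 -4  2 18 46 73 73 66 45 22 12 14 25 47 57 24  0 -6 -6 -7]
scene3 0.057 [-8 -7 -6 -1 12 35 56 71 72 67 62 58 58 66 72 49 19  1 -8 -9 -9]
scene3 -0.051 [ 1  1  0  0  0  0  0 -1 -1  0  0  0  0  0  0  0  0  0  0 -1 -5]
scene3 -0.055 [ 0 -1 -2  0  4  6  2 -1 -1  0  0  0  0  0  0  0  0  0  0 -2 -7]
scene3 -0.057 [-3 -5 -7 -6  6 23 17  4 -1  0  0  0  0  0  0  0  0  0 -2 -5 -9]
top3 0.048 [ 0  0  0  0  0  0  0  0  0  0  0  1 11 20  8 -4 -7 -8 -7 -7 -7]
top3 0.051 [ 0  0  0  0  0  0  0  0  0  0  0 17 43 31  3 -4 -5 -5 -6 -6 -5]
top3 0.054 [ 0  0  1  4  3  0  0  0  0  0 10 28 47 54 30  1 -5 -6 -6 -5 -4]
top3 0.057 [-5  0 11 29 54 49 37 24  6  3  9 32 57 48 16 -3 -6 -6 -6 -6 -7]
top3 -0.051 [-8 -7  2 17 37 53 37 16  6  0  0  0  7 16  8 -4 -7 -8 -9 -9 -9]
top3 -0.055 [-7 -8  6 34 46 40 28 10  0  0  0  3 10 23 24  4 -9 -9 -8 -7 -7]
top3 -0.057 [-10  -7   6  20  18  10   7   3   3   2   1   2   9  16  11  -2  -7 -10
 -10 -10 -10]
```

The pointer is about 1 mm short of the tape's middle, so one small correction.

>>> send_rows(steps=[{"tx": 0, "ty": 0.017, "tz": 0, "turn": 0, "grip": 0}, {"tx": 0, "ty": 0, "tz": 0, "turn": 0, "grip": 0}, {"tx": 0, "ty": 0, "tz": 0, "turn": 0, "grip": 0}, {"tx": 0, "ty": 0, "tz": 0, "turn": 0, "grip": 0}])

```text
time: 15.45
position: [0.5052, -0.1514, 0.0363]
tool_rot: [-3.086, 0.553, -0.003]
ft_force: [4.3, 12.6, 1.1]
grip_width: 0.118
grip_force: 40.0
```

```bash
python3 st.py; python3 - <<'E'
from h import *
a=np.radians(-20.7); yv=np.array([np.cos(a),np.sin(a)]); xv=np.array([-yv[1],yv[0]])
tm=np.array([.5633,-.0022]); S=np.arange(-10,10.1,1)
for f in("scene","top"):
    im=snap(f,f+"_end.png"); p=im["pixels"].astype(np.float32); b=p[:,:,0]-p[:,:,2]
    for L in (.051,.054,-.055,-.057):
        uv=proj(im,[np.r_[tm+yv*L+xv*k/1e3,.0145] for k in S]).astype(np.float32)
        print(f,L,cv2.remap(b,uv[:,0],uv[:,1],1).ravel().astype(int))
E
```

```text
q [ 0.49  0.28 -0.28  1.96  0.09  0.91 -1.75] t 15.45 p [ 505.2 -151.4   36.3] yaw y -110.3 F [ 4.3 12.6  1.1] M [ 2.769 -0.874 -0.077] w 10.2 40.00775098800659
scene 0.051 [-7 -6 -4  2 25 51 64 70 53 27  9  6 12 37 63 40  5 -7 -6 -6 -6]
scene 0.054 [-6 -6 -4  3 18 47 74 71 61 38 16 15 33 48 57 57 25  0 -7 -6 -7]
scene -0.055 [ 0  0 -3 -2  0  0  0  0  0  0  0  0  0  0  0  0  0  0  0 -1 -7]
scene -0.057 [ -4  -6  -9 -10  -2   9   9   2  -1   0   0   0   0   0   0   0   0   0
  -1  -3  -7]
top 0.051 [ 0  0  0  0  0  0  0  0  0  0  3 28 52 34  3 -5 -5 -5 -6 -6 -6]
top 0.054 [-1  0  1  4  3  0  0  0  0  0 18 47 59 56 30  2 -5 -6 -6 -6 -6]
top -0.055 [-7 -6  6 33 50 47 31  9  0  0  4 12 18 25 24  5 -7 -8 -8 -7 -7]
top -0.057 [-10  -7   6  21  32  35  17   2   2   2   3   7  12  16  10  -2  -7  -9
 -10 -10 -10]
```

View pics/scene_end.png

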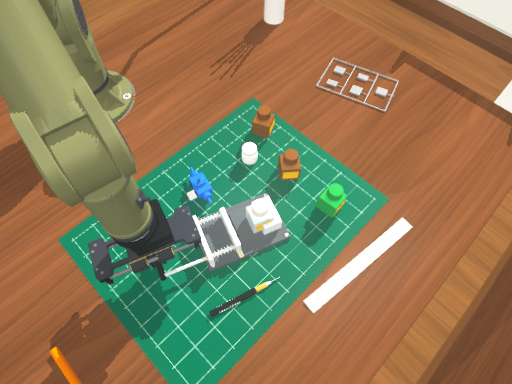

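The pointer is now within about 0.5 mm of the tape's middle. The bottle (≈262,215) stands where it was, and the other objects are unmoved.

```bash
python3 -c "
from bench import ctrl
print(ctrl.close_job())"
```

```text
the job is handed in; nothing more can be done
None
```

The cap is screwed tight (torque jumped at its stop after about 90°), and the arm is holding the clamp handle out with the pointers within about 0.5 mm of the tape's middle; the bottle, model, knife and jar look unmoved, and I handed the job in at about 15.5 s.

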